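Lock the cam coupler onto the flushing vessel's slanted filler neck

ROBOT

A 6-joint arm with a two-finger parallel gripper is mounted at the origin on the work surface. World frame = base frame: x ahead of the robot, y to its left, z up, the work surface at z = 0. Lengths are in m, angles in degrees, forces in N, time in s.
With the tool pointing down it reaches from about 0.3 to 0.85 m from the base axis. Payload 5.4 kg.
Tool frame: the origin (TCP) lies at the very end of the fingers, on their centre line; the grasp point (between the pads) lies 19 mm behind it (manip.pinch_z is the distance from the TCP to the grasp point, in m); z points along the fingers, y is the direction in which the jaws open and shut (so a half turn about z gives the same grasp; the last joint's range is limited). The gripper opens to 85 mm and grips with 20 to 120 N. Pads are 22 mm wide; open, the fingers measure 114 mm over their backs; the gripper's body (76 mm by 85 mm) begins 54 mm behind the grasp point. The pads swing forward as they close: fully open they stand 13 mm farther back than shut.
Start: joints at [-83.085, 9.076, 91.501, -0, 79.423, -12.038], TCP at [0.187, -0.544, 0.208] pointing down, gripper open.
Joint ranges: [-166.64, 166.64], [-54.1, 131.32], [10.49, 154.53], [-73.88, 253.88], [9.74, 151.15], [-171.62, 171.62]. Speed limits (degrees/s): [147.25, 147.25, 180, 180, 180, 180].

INTERFACE

Orientations are given as [roll, pitch, yaw] about the fixed x, y, z axes, in that order (R = Rz(yaw) Ry(pitch) Rx(roll)).
In Python, from rig import manip, vision gives the robot as it stands. The module is installed in compiled form; this text tells all that it offers.
- The arm moves only by the tool apply_moves, never from a script. Its argument "rows" is a list of rows, each a list of 3 entries, a list of its own where there are three numbers: the opening, from 0 (shut) to 1 (fully open), then the shift along the tool's x, y, z in mm, then the turn, a rotation vector about the tool's x, y, z in degrees. A call has 1 to 20 rows; each row is the pose to reach, as a shift and turn from the pose commanded when the call began, along the tool's axes at that moment; what a row does not reach only later rows make up. A row lasts 1/12 s, in which the tool goes at most 41.7 mm and 7.16 degrees, less where a joint would pass 70% of its speed; a pose out of reach is approached as far as the arm can. A call with a gripper value outside its range is refused whole. The fingers move at their own pace and stop on an object; "squeeze" is the grip in N (left out, the last holds). Time passes only in rows, so rows that repeat a pose let the fingers close. It gives the time, the measured TCP pose, the force and the opening at its end, in the units of the state.
- manip.get_state(): the state, without advancing time (a new reading comes with each control period).
- vision.snapshot(name): name is "scene" or "side" or "wrist"; returns (picture, depth): 384x512x3 uint8, red, green, blue; 384x512 float32, m along the optical axis (not along the pixel's ray), 0 where there is no reading.
- vision.camera_info(name): a dict with "mtx" (3x3 intrinsics, pixels), "eye" and "rotation" of the camera in the world. Camera axes: x right, y down, z forward; pixel columns grow to the right and rows downward; lengths in m; the calibration is good to about 2 mm. A picture is of the moment at which its call begins: read the wrist's pose just before it. camera_info takes no time and is no camera call; for the wrist camera it gives the pose at the moment of the call.
- manip.hand_in(): hands the job in, once; it reports no verdict.
The state is a dict: "time_s": time; "q": joint angles; "dq": joint speeds; "effort": joint torques, N m; "ee_pos": TCP position; "tool_rot": TCP orientation; "wrist_force": force on the tool from outside, world axes, zero at the start; "moment": the same for the moment, N m; "gripper_width": opening from 0.0 (shut) to 1.0 (fully open).
Only numpy, scipy, OpenCV 4.12 (cv2) and the standard library are available. Lean on these libraries where they do the work, as an engineer would, in place of code of your own. Each camera call takes 0.05 s, during which the arm holds its last target. There are 200 camera calls.

TASK

Close the red flushing vessel: take the aluminium cam coupler from the drip tray, set it squarely and fully home on the vessel's slanted brass filler neck with its two brass cam arms still open, then swing both arms down together, never closing one while the other still stands out, until both lie flat along the coupler's sides. Leave the other things on the table where they are and let go of the coupler.

Things in the scene. Friction and masses are not known exactly. Their poses are not given: they have to be found in the camera images.
- vessel: Red horizontal vessel on two black saddles, fixed, 180 mm in diameter, 400 mm long along its own y, its axis 110 mm above the table. Origin on the table under its middle; it may stand turned. A gauge rises to 291 mm above the table, 100 mm from the middle towards +y (150 mm along y from the neck).
- neck: Brass groove adapter, 36 mm in diameter, fixed on the vessel, leaning 30 degrees from vertical towards the vessel's -x (robot) side. z points outward along the neck, y is parallel to the vessel's length. Origin on the neck's axis where the coupler's rim lies when fully home. A groove 4 mm deep runs round it 20 to 36 mm above the origin; the vessel's skin is 48 mm below it.
- neck_top (a point): Centre of the neck's open top, 42 mm along the neck's z from its origin. The top edge is chamfered: 31 mm across, widening to 36 mm in 2.5 mm.
- coupler: Loose aluminium cam coupler, 0.45 kg, standing rim down in the tray. Origin at the centre of its open rim, z up through its closed top. Round body 50 mm in diameter, 50 mm high. Socket 39 mm wide (1.5 mm clear of the neck all round), 42 mm deep. Two brass cam arms hinge on its +y and -y sides, on pins parallel to x, 29 mm from the axis, 30 mm above the rim. May sit on the neck turned to any angle.
- coupler_head (a point): Centre of the top of the coupler's square head, 66 mm above the rim. The head is 26 by 26 mm, its flats facing the coupler's x and y, from 50 to 66 mm above the rim; below it the round body is wider. Grip it by this head.
- cam_left (a joint): Angle of the cam arm on the coupler's +y side (rad): 0 = closed, flat along the coupler's side, pointing towards the rim; 1.57 = straight out; 2.3 = fully open. Starts between 1.65 and 2.15, each arm on its own. It stays where it is left and takes about 0.15 N m to turn. Its cam enters the neck's groove as it closes. Closed, the outer faces of the two arms are 65 mm apart.
- cam_right (a joint): The same for the arm on the coupler's -y side.
- cam_left_tip (a point): End of the +y cam arm, 54 mm from its pin. The arm is a straight brass bar 12 mm wide and 6 mm thick, its solid end 56 mm from the pin, a thin pull ring going on to 72 mm.
- cam_right_tip (a point): End of the -y cam arm, 54 mm from its pin; same bar.
- tray: Black plastic drip tray 170 by 250 mm (long side along its own y), rim 16 mm high, floor 4 mm thick; fixed; to the left or the right in front of the robot, in exchange with the carton. Origin at the middle of its underside.
- carton: Open cardboard carton, 190 by 250 mm, 70 mm high, full of banded bundles; fixed. Origin at the middle of its underside.
- wrench: Steel wrench 130 mm long lying in the tray: leave it. Origin at its underside.
- gasket: Black rubber ring 40 mm across, 6 mm high, lying in the tray: leave it.
- bundle_a: Banded bundle of foil strips, 90 by 42 by 30 mm, on the table near the robot: leave it.
- bundle_b: Banded bundle of foil strips, 90 by 42 by 36 mm, on the table near the robot: leave it.
- bottle: Clear bottle with a yellow cap, 60 mm in diameter, 170 mm high: leave it.
- paste: Jar with a blue lid, 52 mm in diameter, 60 mm high: leave it.
- tape: Roll of tan packing tape lying flat, 90 mm across, 24 mm high: leave it.
Not all that is in view belongs to the job. Of the things that look like the coupler, the largest one is meant.

How it is judged (in metres and radians):
On the way, in this order (a step that is already met when the one before it is completed fails the run):
1. the coupler sits squarely and fully home on the neck with both cam arms still open (z of coupler in the frame of neck between -0.004 and 0.004 m and x of coupler in the frame of neck between -0.005 and 0.005 m and y of coupler in the frame of neck between -0.005 and 0.005 m and angle between the z axis of coupler and the z axis of neck, either way round below 0.1 rad and value of joint each of cam_left, cam_right above 1.2 rad), for 0.2 s.
2. both cam arms are down along the coupler's sides (value of joint each of cam_left, cam_right below 0.15 rad), for 0.2 s.
At the end, for the whole second after the job is handed in: The coupler rests on the neck, its rim within 4 mm of fully home along the neck and 5 mm across it, its axis within 0.1 rad of the neck's, both cam arms within 0.15 rad of closed, at rest and let go (all of step 2 and z of coupler in the frame of neck between -0.004 and 0.004 m and x of coupler in the frame of neck between -0.005 and 0.005 m and y of coupler in the frame of neck between -0.005 and 0.005 m and angle between the z axis of coupler and the z axis of neck, either way round below 0.1 rad and linear speed of coupler below 0.02 m/s); the robot touches nothing.
It fails at once if one cam arm is closed (under 0.6 rad) while the other still stands out (over 1.2 rad) ((value of joint cam_left below 0.6 rad and value of joint cam_right above 1.2 rad) or (value of joint cam_right below 0.6 rad and value of joint cam_left above 1.2 rad)).
It fails at once if another loose thing is moved by more than 30 mm (distance of any of wrench, gasket, bundle_a, bundle_b, bottle, paste, tape from where it was at the start of the episode above 0.03 m).
It also fails if it takes over 56 s, if anything falls off the work surface, if the arm or the gripper's body presses on something with over 40 N, if the wrist force passes 120 N, or if a joint passes its speed limit or range.

## Working session

There is one attempt and no reset: what is moved stays moved. The work goes in short steps, Python scripts to look and compute and a tool call to move; the robot and the scene stay as the last step left them, time stands still between calls to the robot, and variables do not carry over. Pictures are saved under pics/ and viewed, about 8 in all and at most 12, crops included, and the job is handed in when it is done.

Besides the shell and the picture viewer there is one more tool, called by a JSON object that holds its "method" and its "body", one argument or row to a line. apply_moves: Moves the arm, as the interface text tells. Its arguments: {"type":"object","properties":{"rows":{"type":"array","items":{"type":"array"}},"squeeze":{"type":"number"}},"required":["rows"]}

```bash
mkdir -p pics
cat > h.py <<'E'
import numpy as np, cv2
from rig import manip, vision
from scipy.spatial.transform import Rotation as R
def snap(n,f=None):
    i=vision.camera_info(n); p,d=vision.snapshot(n)
    if f: cv2.imwrite('pics/'+f,p[:,:,::-1])
    return p,d,i
def cloud(d,i):
    v,u=np.mgrid[:384,:512]; K=i['mtx']
    c=np.stack([(u-K[0][2])/K[0][0]*d,(v-K[1][2])/K[1][1]*d,d],-1)
    return c@np.array(i['rotation']).T+np.array(i['eye'])
def proj(P,i):
    c=(np.atleast_2d(P)-i['eye'])@np.array(i['rotation']); q=c@np.array(i['mtx']).T
    return q[:,:2]/q[:,2:]
def tool():
    s=manip.get_state(); return np.array(s['ee_pos']),R.from_euler('xyz',s['tool_rot'],degrees=True),s
E
python3 - <<'E'
from h import *
a=[]
for n in ('scene','side'):
    p,d,i=snap(n); np.savez('pics/'+n+'0.npz',p=p,d=d); a.append(p); print(n,i['eye'],np.round(i['rotation'],3).tolist(),np.round(i['mtx'],1).tolist(),(d>0).mean())
cv2.imwrite('pics/s0.png',a[0][:,:,::-1]);cv2.imwrite('pics/s1.png',a[1][:,:,::-1])
print(manip.get_state())
E
```

```text
scene [ 1.14513213 -0.27021067  1.21740787] [-145.3, 0.096, 71.34] [[451.6, 0.0, 256.2], [0.0, 451.6, 187.2], [0.0, 0.0, 1.0]] 0.9959869384765625
side [-0.26229276  0.88158864  0.85746527] [-120.647, 0.463, -142.294] [[468.4, 0.0, 258.8], [0.0, 468.4, 195.4], [0.0, 0.0, 1.0]] 0.9871063232421875
{'time_s': 0.1, 'q': array([-8.30857906e+01,  9.11129009e+00,  9.15663291e+01,  3.38900307e-04,
        7.94269283e+01, -1.20386654e+01]), 'dq': array([-0.02047199,  0.03822515, -0.13711424, -0.08862175,  0.07543727,
        0.01876303]), 'effort': array([-4.76943551e-04, -3.96992612e+01, -3.32336640e+01, -2.38074563e-04,
        4.24306476e-03, -2.92608399e-05]), 'ee_pos': array([ 0.18665294, -0.5432127 ,  0.20698138]), 'tool_rot': array([-1.79897821e+02, -2.21313477e-02,  1.89527925e+01]), 'wrist_force': array([-0.17576635, -0.09851846,  0.60737287]), 'moment': array([ 0.06888274, -0.0363198 ,  0.02687967]), 'gripper_width': 0.9997489525675575}
```

View pics/s0.png

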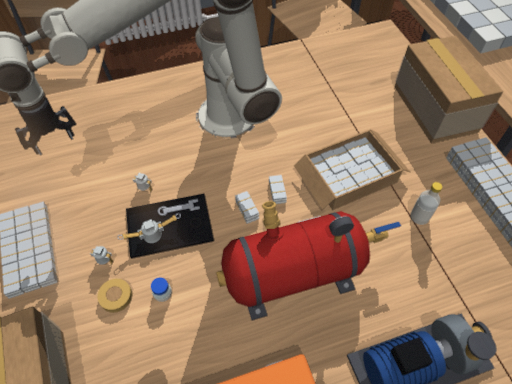

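View pics/s1.png

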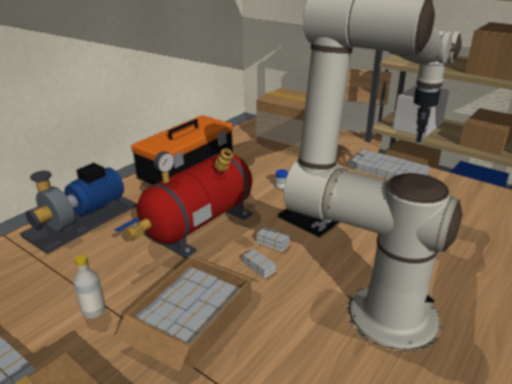

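The scene view shows the tray around (170,225), the coupler at (150,230) with its arms at (128,235) and (178,218), and the neck at (270,213). Two smaller lookalikes sit at (142,182) and (102,256). In the side view the neck is at (226,160). Next I'll measure these.

```bash
sed -i "s/    i=vision.camera_info(n); p/    i=info(n); p/" h.py; sed -i "3a def info(n):\n    i=dict(vision.camera_info(n)); i['mtx']=np.array(i['mtx']); i['eye']=np.array(i['eye']); i['rotation']=R.from_euler('xyz',i['rotation'],degrees=True).as_matrix(); return i" h.py
python3 - <<'E'
from h import *
np.set_printoptions(precision=4,suppress=True)
cl={}
for n in ('scene','side'):
    z=np.load('pics/'+n+'0.npz'); p,d=z['p'],z['d']; C=cloud(d,info(n)); cl[n]=(p,C)
    print(n,'table z', C[330,60] if n=='scene' else C[300,300], C[100,300])
    hsv=cv2.cvtColor(p,cv2.COLOR_RGB2HSV)
    red=((hsv[...,0]<6)|(hsv[...,0]>174))&(hsv[...,1]>170)&(hsv[...,2]>60)
    r=C[red&(C[...,2]>0.03)&(C[...,2]<.25)]
    # cylinder fit: axis horizontal z=.11, R=.09
    from scipy.optimize import least_squares
    def f(x): 
        t=x[2]; nrm=np.array([np.cos(t),np.sin(t)])
        return np.hypot((r[:,:2]-x[:2])@nrm,r[:,2]-.11)-.09
    m=np.median(r[:,:2],0)
    s=least_squares(f,[m[0],m[1],0.],loss='soft_l1',f_scale=.003)
    t=s.x[2]; ax=np.array([-np.sin(t),np.cos(t)]); a=(r[:,:2]-s.x[:2])@ax; in_=abs(s.fun)<.02
    lo,hi=np.percentile(a[in_],[.5,99.5]); print('axis ctr',s.x[:2]+ax*(lo+hi)/2,'yaw',np.degrees(t),'len',hi-lo,'n',len(r),np.sqrt(np.mean(s.fun**2)))
    o=s.x[:2]+ax*(lo+hi)/2
    # brass near neck in vessel frame
    br=(hsv[...,0]>10)&(hsv[...,0]<32)&(hsv[...,1]>110)&(C[...,2]>.17)&(C[...,2]<.32)
    q=C[br]; xv=(q[:,:2]-o)@np.array([np.cos(t),np.sin(t)]); yv=(q[:,:2]-o)@ax
    k=(abs(yv+.05)<.05)&(xv>-.2)&(xv<.05); print('neck n',k.sum(),'x',np.percentile(xv[k],[0,50,100]),'y',np.percentile(yv[k],[2,50,98]),'z',np.percentile(q[k,2],[0,50,100]))
p,C=cl['scene']
q=C.reshape(-1,3); 
k=(q[:,2]>.03)&(abs(q[:,0]-C[232,150,0])<.09)&(abs(q[:,1]-C[232,150,1])<.1)
print(C[232,150],C[225,200]); w=q[k]; print(len(w),w.max(0),w.min(0))
h=w[w[:,2]>.062]; print('head',h.mean(0),np.percentile(h[:,2],[50,100]),h[:,:2].min(0),h[:,:2].max(0))
big=cv2.resize(p[160:300,70:340],None,fx=2.9,fy=2.9,interpolation=cv2.INTER_CUBIC); cv2.imwrite('pics/c0.png',big[:,:,::-1])
E
```

```text
scene table z [ 0.6343 -0.6413  0.0347] [0.0191 0.2829 0.0002]
axis ctr [ 0.6687 -0.0027] yaw -2.378265639106944 len 0.3571559893741918 n 8064 0.008140768963441061
neck n 370 x [-0.1026 -0.064  -0.0401] y [-0.0674 -0.0508 -0.0321] z [0.2153 0.2481 0.2757]
side table z [ 0.2166  0.0974 -0.0023] [ 0.7634 -0.7191  0.1988]
axis ctr [0.6735 0.0115] yaw -4.290101499359074 len 0.34843591771270255 n 4908 0.017000164811862045
neck n 265 x [-0.1067 -0.0809  0.0023] y [-0.0784 -0.0533 -0.0426] z [0.1965 0.2416 0.272 ]
[ 0.4338 -0.3603  0.0557] [ 0.4276 -0.2132  0.0044]
485 [ 0.4419 -0.2629  0.0764] [ 0.3945 -0.4512  0.03  ]
head [ 0.4174 -0.3672  0.0686] [0.0691 0.0764] [ 0.3999 -0.4512] [ 0.4349 -0.3453]
```

View pics/c0.png

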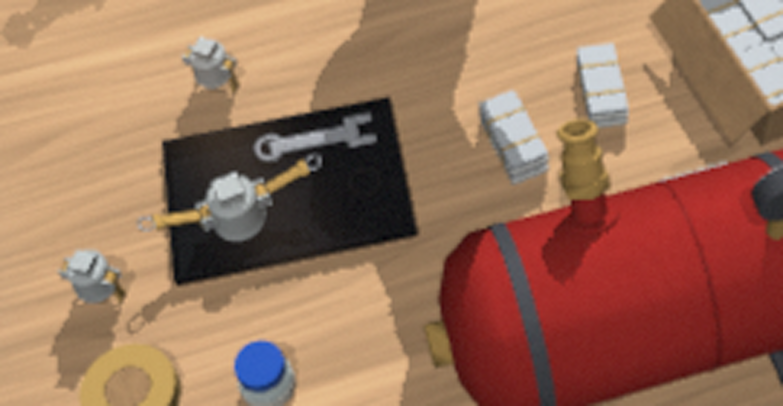

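The crop shows the coupler head at crop (230,187) and arms reaching (145,222) and (313,162), roughly along world y. The neck's open top is at crop (577,130). Next I'll work out the move to a viewpoint above the coupler.

```bash
cat >> h.py <<'E'
def go(pos,rot):
    p,r,s=tool(); t=r.inv().apply(np.array(pos)-p)*1000; w=(r.inv()*rot).as_rotvec(degrees=True)
    print('shift',np.round(t,1),'turn',np.round(w,2),'|',np.round(np.linalg.norm(t)),np.round(np.linalg.norm(w),1))
def down(yaw): return R.from_euler('xyz',[180,0,yaw],degrees=True)
E
python3 - <<'E'
from h import *
np.set_printoptions(precision=4,suppress=True)
i=info('wrist'); p,r,s=tool(); print('cam in tool',r.inv().apply(i['eye']-p), (r.inv()*R.from_matrix(i['rotation'])).as_rotvec(degrees=True), i['mtx'][0,0])
z=np.load('pics/scene0.npz'); C=cloud(z['d'],info('scene')); hsv=cv2.cvtColor(z['p'],cv2.COLOR_RGB2HSV)
b=(hsv[...,0]>10)&(hsv[...,0]<30)&(hsv[...,1]>130)&(hsv[...,2]>90)
b[:205]=0;b[245:]=0;b[:,:122]=0;b[:,184:]=0
b&=(C[...,2]>.03)
w=C[b]; print(len(w)); vx,vy,x,y=cv2.fitLine(w[:,:2].astype(np.float32),cv2.DIST_HUBER,0,.001,.001).ravel(); print(np.degrees(np.arctan2(vy,vx)),x,y)
i=np.argmin(w[:,1]);j=np.argmax(w[:,1]);print(w[i],w[j])
go([.417,-.36,.27],down(90+np.degrees(np.arctan2(vy,vx))-90*np.sign(vy)))
E
```

```text
cam in tool [ 0.0689  0.0006 -0.1655] [-12.6289 -12.5674  89.3914] 325.5887415109855
112
-82.87177 0.415296 -0.36252928
[ 0.4203 -0.4364  0.0588] [ 0.4113 -0.2783  0.0498]
shift [277.4 -98.6 -62.7] turn [ -0.07  -0.09 -78.18] | 301.0 78.2
```

{"method": "apply_moves", "body": {
  "rows": [
    [1, [277, -99, -63], [0, 0, -78]],
    [1, [277, -99, -63], [0, 0, -78]],
    [1, [277, -99, -63], [0, 0, -78]],
    [1, [277, -99, -63], [0, 0, -78]],
    [1, [277, -99, -63], [0, 0, -78]],
    [1, [277, -99, -63], [0, 0, -78]],
    [1, [277, -99, -63], [0, 0, -78]],
    [1, [277, -99, -63], [0, 0, -78]],
    [1, [277, -99, -63], [0, 0, -78]],
    [1, [277, -99, -63], [0, 0, -78]],
    [1, [277, -99, -63], [0, 0, -78]],
    [1, [277, -99, -63], [0, 0, -78]],
    [1, [277, -99, -63], [0, 0, -78]],
    [1, [277, -99, -63], [0, 0, -78]]
  ]
}}

```text
time_s: 1.27
ee_pos: [0.4164, -0.3602, 0.2706]
tool_rot: [-180.0, -0.0, 96.8]
wrist_force: [0.4, -0.7, -0.6]
gripper_width: 0.999
```

```bash
cat > look.py <<'E'
from h import *
np.set_printoptions(precision=4,suppress=True)
P,r,s=tool(); print(P,s['tool_rot'],s['time_s'])
p,d,i=snap('wrist','w0.png'); C=cloud(d,i); np.savez('pics/w0.npz',p=p,d=d)
q=C.reshape(-1,3)
k=(abs(q[:,0]-.417)<.03)&(abs(q[:,1]+.36)<.03)&(q[:,2]>.060)&(q[:,2]<.085)
m=(k.reshape(384,512)*255).astype(np.uint8)
cs,_=cv2.findContours(m,cv2.RETR_EXTERNAL,2); c=max(cs,key=cv2.contourArea)
w=C[cv2.drawContours(np.zeros_like(m),[c],-1,255,-1)>0]; w=w[w[:,2]>.06]
print('top z',np.median(w[:,2])); rc=cv2.minAreaRect((w[:,:2]*1000).astype(np.float32)); print('head rect mm',rc)
hsv=cv2.cvtColor(p,cv2.COLOR_RGB2HSV)
b=(hsv[...,0]>10)&(hsv[...,0]<32)&(hsv[...,1]>120)&(C[...,2]>.025)&(np.hypot(C[...,0]-.417,C[...,1]+.36)<.12)
v=C[b]; vx,vy,x,y=cv2.fitLine(v[:,:2].astype(np.float32),cv2.DIST_HUBER,0,.001,.001).ravel(); print('arms',np.degrees(np.arctan2(vy,vx)),x,y,v[np.argmin(v[:,1])],v[np.argmax(v[:,1])])
E
python3 look.py
```

```text
[ 0.4164 -0.3602  0.2706] [-179.9849   -0.028    96.7844] 1.2667
top z 0.06940973698071443
head rect mm ((410.9617004394531, -360.5656433105469), (25.375469207763672, 25.165925979614258), 6.824479103088379)
arms -81.8484 0.4093285 -0.33988675 [ 0.4148 -0.4371  0.0588] [ 0.4082 -0.2786  0.0482]
```

View pics/w0.png

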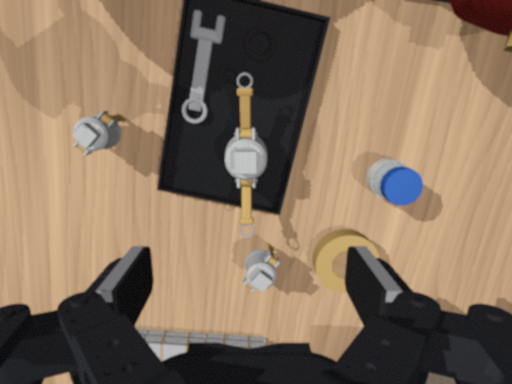

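The wrist view shows the coupler head at (246,160) with its arms running up and down the image. The lookalike at (262,270) is clear of the jaws, which open left to right. Now I'll descend.

```bash
python3 -c "
from h import *
go([.411,-.3605,.056],down(96.8))"
```

```text
shift [  0.3  -5.4 214.7] turn [-0.01 -0.02  0.01] | 215.0 0.0
```

{"method": "apply_moves", "body": {
  "rows": [
    [1, [0, -5.5, 35], [0, 0, 0]],
    [1, [0, -5.5, 75], [0, 0, 0]],
    [1, [0, -5.5, 115], [0, 0, 0]],
    [1, [0, -5.5, 150], [0, 0, 0]],
    [1, [0, -5.5, 180], [0, 0, 0]],
    [1, [0, -5.5, 205], [0, 0, 0]],
    [1, [0, -5.5, 214.5], [0, 0, 0]],
    [1, [0, -5.5, 214.5], [0, 0, 0]],
    [1, [0, -5.5, 214.5], [0, 0, 0]],
    [0, [0, -5.5, 214.5], [0, 0, 0]],
    [0, [0, -5.5, 214.5], [0, 0, 0]],
    [0, [0, -5.5, 214.5], [0, 0, 0]],
    [0, [0, -5.5, 214.5], [0, 0, 0]],
    [0, [0, -5.5, 214.5], [0, 0, 0]],
    [0, [0, -5.5, 214.5], [0, 0, 0]],
    [0, [0, -5.5, 214.5], [0, 0, 0]],
    [0, [0, -5.5, 214.5], [0, 0, 0]],
    [0, [0, -5.5, 214.5], [0, 0, 0]],
    [0, [0, -5.5, 214.5], [0, 0, 0]],
    [0, [0, -5.5, 214.5], [0, 0, 0]]
  ],
  "squeeze": 70
}}

```text
time_s: 2.98
ee_pos: [0.4111, -0.3609, 0.0564]
tool_rot: [-180.0, -0.0, 97.0]
wrist_force: [0.3, -0.8, -0.4]
gripper_width: -0.005
```

The opening reads shut, so it looks like a missed grasp. I'll take a picture.

Run:
```python
from h import *
p,d,i=snap('wrist'); a,_,_=snap('scene'); print(manip.get_state()['gripper_width'])
b=cv2.resize(a[150:280,80:240],(640,520)); cv2.imwrite('pics/w1.png',np.hstack([cv2.resize(p[100:],(400,300)),cv2.resize(b,(400,300))])[:,:,::-1])
```

```text
-0.0030524413600900063
```

View pics/w1.png

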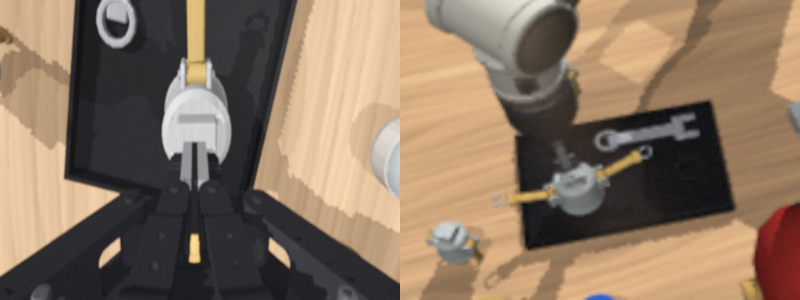

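Run:
```python
from h import *
np.set_printoptions(precision=4,suppress=True)
P,r,s=tool();print(P,s['tool_rot'],s['wrist_force'],s['q'])
p,d,i=snap('wrist'); C=cloud(d,i); a,e,j=snap('scene'); D=cloud(e,j); np.savez('pics/w2.npz',p=p,d=d,a=a,e=e)
print(i['eye'],'TCP in wrist px',proj(P,i),'in scene',proj(P,j), 'head', proj([.411,-.3605,.07],i),proj([.411,-.3605,.07],j))
for v in range(200,280,8): print(v,C[v,250],p[v,250],d[v,250])
print()
for v in range(205,245,3): print(v,[(round(D[v,u,0],3),round(D[v,u,1],3),round(D[v,u,2],3)) for u in (144,148,152,156)])
```

```text
[ 0.4111 -0.3609  0.0564] [-179.9981   -0.0028   96.9555] [ 0.4969 -0.0104 -0.4848] [-53.9381  14.7028 103.3098  -0.0004  61.9907 -60.8934]
[ 0.4018 -0.2924  0.2218] TCP in wrist px [[250.5702 231.1336]] in scene [[148.2814 225.5483]] head [[250.6055 240.9034]] [[147.4752 223.1633]]
200 [ 0.4087 -0.344   0.0537] [207 209 208] 0.17597887
208 [ 0.4092 -0.3482  0.0547] [181 182 180] 0.17613997
216 [ 0.4092 -0.348   0.0679] [189 190 189] 0.16341741
224 [ 0.4096 -0.3517  0.0694] [212 213 213] 0.16296886
232 [ 0.4102 -0.3561  0.069 ] [209 210 210] 0.16466719
240 [ 0.4094 -0.3506  0.0912] [41 40 42] 0.14172308
248 [ 0.4094 -0.351   0.0984] [40 39 41] 0.13493055
256 [ 0.4094 -0.351   0.1054] [41 40 42] 0.12822233
264 [ 0.4094 -0.3509  0.1121] [39 40 40] 0.12173641
272 [ 0.4094 -0.3516  0.1168] [58 57 59] 0.117449425

205 [(np.float64(0.449), np.float64(-0.347), np.float64(0.218)), (np.float64(0.427), np.float64(-0.34), np.float64(0.182)), (np.float64(0.313), np.float64(-0.339), np.float64(0.012)), (np.float64(0.317), np.float64(-0.327), np.float64(0.012))]
208 [(np.float64(0.449), np.float64
[... 2440 characters left out ...]
64(-0.384), np.float64(0.025)), (np.float64(0.437), np.float64(-0.372), np.float64(0.031)), (np.float64(0.438), np.float64(-0.361), np.float64(0.027)), (np.float64(0.437), np.float64(-0.35), np.float64(0.018))]
241 [(np.float64(0.428), np.float64(-0.387), np.float64(0.005)), (np.float64(0.434), np.float64(-0.376), np.float64(0.009)), (np.float64(0.438), np.float64(-0.364), np.float64(0.01)), (np.float64(0.438), np.float64(-0.353), np.float64(0.004))]
244 [(np.float64(0.437), np.float64(-0.389), np.float64(0.004)), (np.float64(0.441), np.float64(-0.378), np.float64(0.004)), (np.float64(0.445), np.float64(-0.366), np.float64(0.005)), (np.float64(0.445), np.float64(-0.356), np.float64(-0.003))]
```

Run:
```python
from h import *
z=np.load('pics/w2.npz'); p=z['p']; a=z['a']
cv2.imwrite('pics/w3.png',np.hstack([cv2.resize(p[180:310,190:310],(480,520),interpolation=2),cv2.resize(a[185:265,118:168],(320,520),interpolation=2)])[:,:,::-1])
```

```text
(no output)
```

View pics/w3.png

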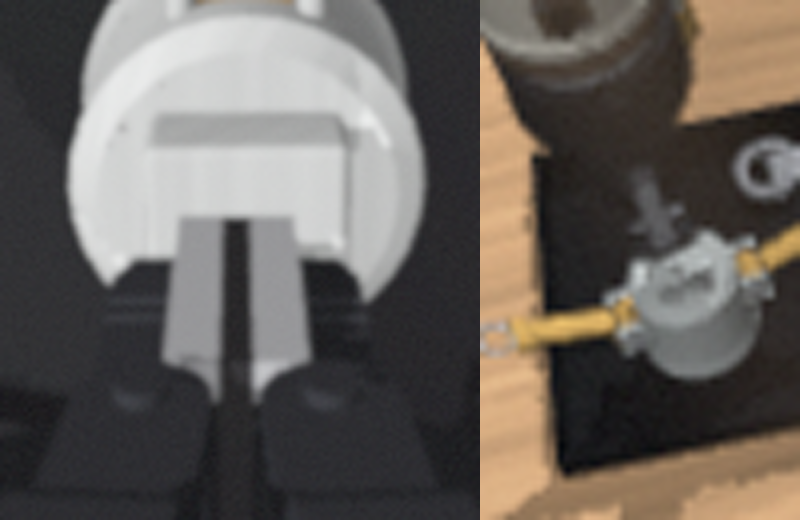

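Run:
```python
from h import *
np.set_printoptions(precision=4,suppress=True)
z=np.load('pics/w2.npz'); C=cloud(z['d'],info('wrist'))
for v in range(228,275,3): print(v,C[v,226],C[v,239],C[v,258])
```

```text
228 [ 0.3979 -0.3558  0.0683] [ 0.4044 -0.3544  0.0695] [ 0.4138 -0.3529  0.0704]
231 [ 0.3981 -0.3573  0.0685] [ 0.4046 -0.3563  0.0689] [ 0.4141 -0.3548  0.0698]
234 [ 0.3982 -0.3588  0.0688] [ 0.4045 -0.352   0.0829] [ 0.4132 -0.3508  0.0831]
237 [ 0.3984 -0.3604  0.069 ] [ 0.4046 -0.3515  0.0874] [ 0.413  -0.3506  0.0869]
240 [ 0.3982 -0.3693  0.053 ] [ 0.4047 -0.3514  0.0906] [ 0.4129 -0.3503  0.0908]
243 [ 0.3984 -0.3705  0.0542] [ 0.4048 -0.3514  0.0939] [ 0.4128 -0.3503  0.0941]
246 [ 0.3993 -0.3562  0.088 ] [ 0.4049 -0.3516  0.0963] [ 0.4128 -0.3505  0.0966]
249 [ 0.3995 -0.3558  0.0919] [ 0.4049 -0.3516  0.0992] [ 0.4128 -0.3509  0.0987]
252 [ 0.3997 -0.3564  0.0936] [ 0.405  -0.3515  0.102 ] [ 0.4126 -0.3507  0.1019]
255 [ 0.3999 -0.3563  0.0966] [ 0.4051 -0.3513  0.1052] [ 0.4126 -0.3511  0.1037]
258 [ 0.4    -0.3561  0.0995] [ 0.4052 -0.3516  0.1071] [ 0.4125 -0.3507  0.1072]
261 [ 0.4002 -0.3566  0.1013] [ 0.4052 -0.3514  0.1099] [ 0.4124 -0.3503  0.1103]
264 [ 0.4004 -0.3559  0.1051] [ 0.4053 -0.3515  0.1121] [ 0.4123 -0.3504  0.1124]
267 [ 0.4005 -0.3558  0.1075] [ 0.4053 -0.3512  0.1149] [ 0.4123 -0.3505  0.1145]
270 [ 0.4008 -0.3508  0.1186] [ 0.4054 -0.3507  0.1178] [ 0.4123 -0.3508  0.1163]
273 [ 0.401  -0.3491  0.1236] [ 0.4054 -0.3506  0.1201] [ 0.4121 -0.35    0.1198]
```

```bash
python3 -c "
from h import *
print(manip.pinch_z,[x for x in dir(manip) if x[0]!='_'])"
```

```text
0.0187 ['IKError', 'get_state', 'hand_in', 'pinch_z']
```

{"method": "apply_moves", "body": {
  "rows": [
    [1, [0, 0, -10], [0, 0, 0]],
    [1, [0, 0, -10], [0, 0, 0]],
    [1, [0, 0, -10], [0, 0, 0]],
    [1, [0, 0, -10], [0, 0, 0]],
    [1, [0, 0, -10], [0, 0, 0]],
    [1, [0, 0, -10], [0, 0, 0]],
    [1, [0, 0, -10], [0, 0, 0]],
    [1, [0, 0, 10], [0, 0, 0]],
    [1, [0, 0, 20], [0, 0, 0]],
    [1, [0, 0, 24], [0, 0, 0]],
    [1, [0, 0, 24], [0, 0, 0]]
  ]
}}

```text
time_s: 4.1
ee_pos: [0.4102, -0.3597, 0.0308]
tool_rot: [-179.9, -0.2, 96.9]
wrist_force: [0.1, -0.4, -0.2]
gripper_width: 0.998
```

{"method": "apply_moves", "body": {
  "rows": [
    [0, [0, 0, 0], [0, 0, 0]],
    [0, [0, 0, 0], [0, 0, 0]],
    [0, [0, 0, 0], [0, 0, 0]],
    [0, [0, 0, 0], [0, 0, 0]],
    [0, [0, 0, 0], [0, 0, 0]],
    [0, [0, 0, 0], [0, 0, 0]],
    [0, [0, 0, 0], [0, 0, 0]],
    [0, [0, 0, 0], [0, 0, 0]],
    [0, [0, 0, 0], [0, 0, 0]],
    [0, [0, 0, 0], [0, 0, 0]]
  ],
  "squeeze": 80
}}

```text
time_s: 4.93
ee_pos: [0.4117, -0.3613, 0.0332]
tool_rot: [180.0, 0.1, 97.0]
wrist_force: [0.5, 0.7, 5.5]
gripper_width: 0.28
```

Run:
```python
from h import *
np.set_printoptions(precision=4,suppress=True)
P,r,s=tool();print(P,s['wrist_force'],s['gripper_width'])
p,d,i=snap('wrist'); C=cloud(d,i); q=C.reshape(-1,3); np.savez('pics/w4.npz',p=p,d=d)
k=(abs(q[:,1]+.36)<.016)&(abs(q[:,0]-.41)<.016)&(q[:,2]<.075)&(q[:,2]>.06); print('head',q[k].mean(0),k.sum())
for v in range(215,265,4): print(v,C[v,225],C[v,230],C[v,250],C[v,270])
```

```text
[ 0.4117 -0.3613  0.0332] [0.4896 0.6762 5.4993] 0.28023659634973297
head [ 0.4103 -0.3582  0.0692] 3687
215 [ 0.3975 -0.3458  0.0548] [ 0.3998 -0.3459  0.0537] [ 0.4092 -0.3446  0.0541] [ 0.4186 -0.3435  0.054 ]
219 [ 0.3977 -0.3485  0.053 ] [ 0.4    -0.348   0.0534] [ 0.4095 -0.3472  0.0524] [ 0.4188 -0.3454  0.0543]
223 [ 0.3979 -0.35    0.0543] [ 0.4003 -0.3493  0.0553] [ 0.4096 -0.3481  0.0554] [ 0.4189 -0.3466  0.0563]
227 [ 0.3983 -0.3498  0.0595] [ 0.4006 -0.3493  0.0603] [ 0.4096 -0.348   0.0607] [ 0.4187 -0.3471  0.0602]
231 [ 0.3986 -0.3493  0.0654] [ 0.4008 -0.3495  0.0642] [ 0.4095 -0.3478  0.0658] [ 0.4184 -0.3471  0.0649]
235 [ 0.3989 -0.3501  0.068 ] [ 0.401  -0.3496  0.0683] [ 0.4096 -0.3483  0.069 ] [ 0.418  -0.347   0.0698]
239 [ 0.3991 -0.3513  0.0694] [ 0.4012 -0.351   0.0695] [ 0.4098 -0.3499  0.0697] [ 0.4183 -0.3487  0.07  ]
243 [ 0.3993 -0.3531  0.0696] [ 0.4014 -0.3528  0.0697] [ 0.4099 -0.3513  0.0707] [ 0.4185 -0.3505  0.0702]
247 [ 0.3995 -0.3551  0.0693] [ 0.4016 -0.3548  0.0693] [ 0.4102 -0.3536  0.0697] [ 0.4189 -0.3529  0.069 ]
251 [ 0.3997 -0.3568  0.0696] [ 0.4018 -0.3562  0.0704] [ 0.4104 -0.3552  0.0702] [ 0.4192 -0.3547  0.0692]
255 [ 0.3999 -0.3587  0.0696] [ 0.402  -0.3587  0.0692] [ 0.4107 -0.3575  0.0695] [ 0.4193 -0.3562  0.07  ]
259 [ 0.4001 -0.3609  0.0691] [ 0.4022 -0.3602  0.07  ] [ 0.4109 -0.3592  0.0699] [ 0.4195 -0.3577  0.0707]
263 [ 0.4003 -0.3622  0.0704] [ 0.4024 -0.3619  0.0704] [ 0.4112 -0.3612  0.0698] [ 0.4198 -0.3599  0.0701]
```

The coupler is gripped at opening 0.28, about 24 mm. The reported TCP lies about 26 mm past the visible fingertips, so I go by the measured offset: the coupler rim is 29 mm ahead of the TCP. Now I'll lift.

{"method": "apply_moves", "body": {
  "rows": [
    [0, [0, 0, -15], [0, 0, 0]],
    [0, [0, 0, -40], [0, 0, 0]],
    [0, [0, 0, -75], [0, 0, 0]],
    [0, [0, 0, -115], [0, 0, 0]],
    [0, [0, 0, -155], [0, 0, 0]],
    [0, [0, 0, -195], [0, 0, 0]],
    [0, [0, 0, -235], [0, 0, 0]],
    [0, [0, 0, -275], [0, 0, 0]],
    [0, [0, 0, -315], [0, 0, 0]],
    [0, [0, 0, -340], [0, 0, 0]],
    [0, [0, 0, -340], [0, 0, 0]]
  ]
}}

```text
time_s: 5.9
ee_pos: [0.4122, -0.3625, 0.3785]
tool_rot: [179.7, 0.5, 96.9]
wrist_force: [1.2, -0.8, -2.3]
gripper_width: 0.281
```

```bash
cat >> h.py <<'E'
def neck(O,yaw):
    t=np.radians(yaw); vx=np.array([np.cos(t),np.sin(t),0]); vy=np.array([-np.sin(t),np.cos(t),0]); nz=-.5*vx+np.array([0,0,np.sqrt(.75)])
    return np.array(O),nz,vy,R.from_matrix(np.stack([vy,np.cross(-nz,vy),-nz],1))
E
python3 - <<'E'
from h import *
P,r,s=tool(); print(P,s['gripper_width'],s['wrist_force'])
O,nz,vy,T=neck([.598,-.05,.2295],-2.4)
go(O+.17*nz-.08*vy,T)
E
```

```text
[ 0.41216203 -0.36248867  0.37847346] 0.28091883126335954 [ 1.16535249 -0.75592042 -2.33183615]
shift [222.6 125.4   0.3] turn [-29.62  -1.97   9.26] | 255.0 31.1
```

{"method": "apply_moves", "body": {
  "rows": [
    [0, [35, 20, 0], [-5, -0.3, 1.5]],
    [0, [70, 40, 0], [-10, -0.6, 3]],
    [0, [105, 60, 0], [-15, -1, 4.6]],
    [0, [140, 80, 0], [-20, -1.3, 6.2]],
    [0, [175, 100, 0], [-25, -1.6, 7.8]],
    [0, [205, 115, 0], [-29, -1.9, 9]],
    [0, [222.5, 125.5, 0], [-29.6, -2, 9.3]],
    [0, [222.5, 125.5, 0], [-29.6, -2, 9.3]],
    [0, [222.5, 125.5, 0], [-29.6, -2, 9.3]],
    [0, [222.5, 125.5, 0], [-29.6, -2, 9.3]]
  ]
}}

```text
time_s: 6.73
ee_pos: [0.508, -0.125, 0.37]
tool_rot: [150.6, -0.5, 87.5]
wrist_force: [-0.7, -0.8, -3.9]
gripper_width: 0.281
```

Run:
```python
from h import *
np.set_printoptions(precision=4,suppress=True)
P,r,s=tool(); print(P,s['tool_rot'],s['gripper_width'],s['wrist_force'])
p,d,i=snap('wrist','n0.png'); np.savez('pics/n0.npz',p=p,d=d,**{k:i[k] for k in i}); print(proj([[.577,-.049,.266],[.598,-.05,.2295]],i))
a,e,j=snap('scene','n1.png'); np.savez('pics/n1.npz',p=a,d=e)
```

```text
[ 0.508 -0.125  0.37 ] [150.5914  -0.511   87.5472] 0.2806486632599082 [-0.6538 -0.7647 -3.8671]
[[256.758   88.5178]
 [256.1397  90.393 ]]
```

View pics/n0.png

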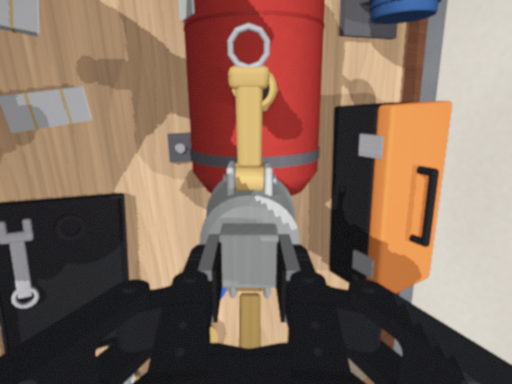

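The coupler's raised arm hides the neck, whose ring only peeks out at (268,90). I'll sidestep along the tool's -y for a clear look.

{"method": "apply_moves", "body": {
  "rows": [
    [0, [0, -30, 0], [0, 0, 0]],
    [0, [0, -55, 0], [0, 0, 0]],
    [0, [0, -55, 0], [0, 0, 0]],
    [0, [0, -55, 0], [0, 0, 0]]
  ]
}}

```text
time_s: 7.17
ee_pos: [0.4602, -0.1236, 0.344]
tool_rot: [150.4, -0.5, 87.4]
wrist_force: [0.8, -1.3, -3.6]
gripper_width: 0.279
```

Run:
```python
from h import *
np.set_printoptions(precision=4,suppress=True)
p,d,i=snap('wrist'); C=cloud(d,i); np.savez('pics/n2.npz',p=p,d=d,**i)
cv2.imwrite('pics/n2.png',cv2.resize(p[:260,160:420],(780,780*260//260))[:600,:,::-1])
O,nz,vy,T=neck([.598,-.05,.2295],-2.4); print(proj([O+.042*nz,O],i))
hsv=cv2.cvtColor(p,cv2.COLOR_RGB2HSV)
b=(hsv[...,0]>10)&(hsv[...,0]<32)&(hsv[...,1]>100)&(C[...,2]>.2)&(np.linalg.norm(C-(O+.02*nz),axis=-1)<.05)
w=C[b]; h=(w-O)@nz; print(len(w),np.percentile(h,[1,25,50,75,99]))
vxn=np.cross(vy,nz)
for lo,hi in((.039,.046),(.036,.04),(.01,.02),(0,.01)):
    k=(h>lo)&(h<hi); 
    if k.sum()<8: continue
    x=(w[k]-O)@vxn; y=(w[k]-O)@vy; (cx,cy),rr=cv2.minEnclosingCircle((np.stack([x,y],1)*1000).astype(np.float32)); print(lo,k.sum(),'h med',np.median(h[k]),'circle',cx,cy,rr,'x',x.min(),x.max(),'y',y.min(),y.max())
```

```text
[[320.2815  87.1722]
 [311.4905  88.9992]]
1338 [-0.0088  0.0175  0.0403  0.0419  0.0435]
0.039 774 h med 0.04170392735363082 circle -1.7738739252090454 0.4054108262062073 18.005231857299805 x -0.019628763485929235 0.01564283312964135 y -0.017147004955288536 0.01788959863373009
0.036 113 h med 0.03928191448174271 circle -1.8339734077453613 0.4000539779663086 18.03360939025879 x -0.019515068586518157 0.01564283312964135 y -0.017147004955288536 0.01788959863373009
0.01 131 h med 0.017196763729000423 circle -8.083934783935547 -0.3428349494934082 16.452280044555664 x -0.019777408528741627 -0.005600958923920353 y -0.01668088717552291 0.01592089974952298
0 37 h med 0.004723736984296219 circle -9.716102600097656 -1.1279096603393555 16.006406784057617 x -0.019906270198566535 -0.006439995605490631 y -0.01679535989976998 0.014539541417468644
```

View pics/n2.png

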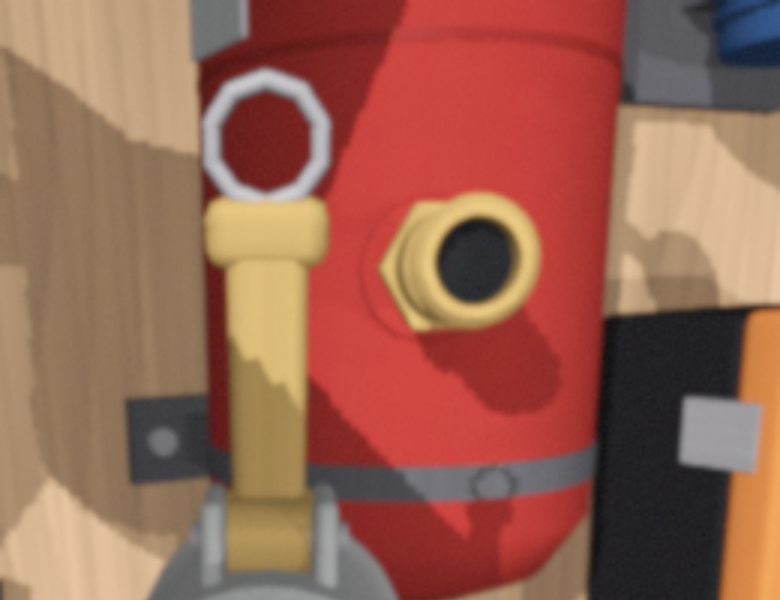

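The ring of the neck mouth shows clearly at crop (480,260). The circle fit gives radius 18.0 mm at 41.7 mm height, as it should be. Next I'll measure the held head in the same camera so the bias cancels.

Run:
```python
from h import *
np.set_printoptions(precision=4,suppress=True)
P,r,s=tool(); z=np.load('pics/n2.npz'); C=cloud(z['d'],z); t=r.inv().apply((C-P).reshape(-1,3)).reshape(C.shape)
k=(abs(t[...,0])<.03)&(abs(t[...,1])<.03)&(t[...,2]<-.022)&(t[...,2]>-.06)
q=t[k]; print('z hist',np.histogram(q[:,2],bins=np.arange(-.06,-.02,.003)))
f=q[(abs(q[:,2]+.037)<.003)]; print(len(f),'top',np.median(f[:,2]),np.percentile(f,[1,99],axis=0)[:,:2]); A=np.c_[f,np.ones(len(f))]; c=np.linalg.lstsq(np.c_[f[:,:2],np.ones(len(f))],f[:,2],rcond=None)[0]; print('slope',c)
# shoulder ring and front flat
g=t[(abs(t[...,1])<.01)&(t[...,2]>-.034)&(t[...,2]<-.024)&(abs(t[...,0]-.013)<.006)]; print('front flat x',np.median(g[:,0]),len(g))
m=t[(abs(t[...,2]+.0208)<.003)&(np.hypot(t[...,0],t[...,1])<.032)]; print('shoulder',len(m),m.min(0),m.max(0))
O,nz,vy,T=neck([.598,-.05,.2295],-2.4); O=O+np.cross(vy,nz)*-.0018+vy*.0004-.0003*nz; print('O',O)
go(O+.092*nz+np.array(T.apply([0,.0015,0])),T)
```

```text
z hist (array([ 461,  240,  261,  310,  287,  253,  262, 2102, 1292,  270,  209,
        147,   81]), array([-0.06 , -0.057, -0.054, -0.051, -0.048, -0.045, -0.042, -0.039,
       -0.036, -0.033, -0.03 , -0.027, -0.024, -0.021]))
3389 top -0.03624598859963707 [[-0.0119 -0.0257]
 [ 0.0134  0.0209]]
slope [ 0.0007 -0.0056 -0.0363]
front flat x 0.01324566597852828 377
shoulder 1980 [ 0.0007 -0.0258 -0.0238] [ 0.0248  0.0218 -0.0178]
O [ 0.5966 -0.0495  0.2283]
shift [79.8 57.6 75.6] turn [-0.34 -0.28 -0.36] | 124.0 0.6
```

{"method": "apply_moves", "body": {
  "rows": [
    [0, [30, 22, 0], [-0.3, -0.3, -0.3]],
    [0, [60, 44, 5], [-0.3, -0.3, -0.3]],
    [0, [79.6, 58, 20], [-0.3, -0.3, -0.3]],
    [0, [79.6, 58, 45], [-0.3, -0.3, -0.3]],
    [0, [79.6, 58, 65], [-0.3, -0.3, -0.3]],
    [0, [79.6, 58, 76], [-0.3, -0.3, -0.3]],
    [0, [79.6, 58, 76], [-0.3, -0.3, -0.3]],
    [0, [79.6, 58, 76], [-0.3, -0.3, -0.3]]
  ]
}}

```text
time_s: 7.88
ee_pos: [0.5526, -0.0468, 0.3085]
tool_rot: [150.1, -0.1, 87.7]
wrist_force: [0.8, -0.1, -4.7]
gripper_width: 0.279
```

Run:
```python
from h import *
np.set_printoptions(precision=4,suppress=True)
O,nz,vy,T=neck([.5966,-.0495,.2283],-2.4)
P,r,s=tool(); print(P,s['wrist_force'],s['q'])
go(O+.0297*nz+T.apply([-.0002,.002,0]),T)
a,e,j=snap('scene'); b,_,k=snap('side')
u=proj([O+.042*nz],j)[0].astype(int); v=proj([O+.042*nz],k)[0].astype(int); print(u,v)
c=lambda p,u:cv2.resize(p[max(0,u[1]-50):u[1]+50,u[0]-40:u[0]+40],(400,500),interpolation=2)
cv2.imwrite('pics/m0.png',np.hstack([c(a,u),c(b,v)])[:,:,::-1])
```

```text
[ 0.5526 -0.0468  0.3085] [ 0.8313 -0.1348 -4.7307] [-23.7877 -22.1739 113.7088  12.0952  60.8798 -24.7279]
shift [-1.2  0.2 61.8] turn [-0.1  -0.08  0.02] | 62.0 0.1
[267 203] [228 152]
```

View pics/m0.png

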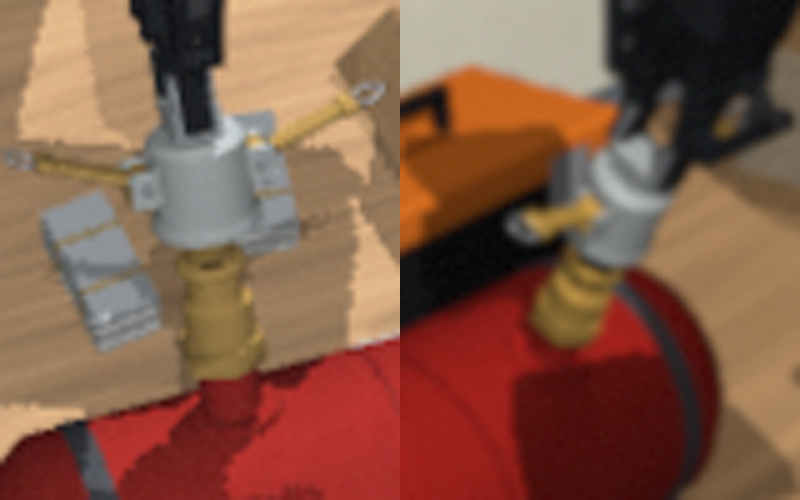

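Both crops show the coupler lined up over the neck, within about 2 mm (scene: rim centre ~(206,240), mouth (212,265)). The chamfer tolerates that, so I'll insert and watch the force.

{"method": "apply_moves", "body": {
  "rows": [
    [0, [0, 0, 8], [0, 0, 0]],
    [0, [0, 0, 16], [0, 0, 0]],
    [0, [0, 0, 21], [0, 0, 0]],
    [0, [0, 0, 25], [0, 0, 0]],
    [0, [0, 0, 28], [0, 0, 0]],
    [0, [0, 0, 30], [0, 0, 0]],
    [0, [0, 0, 30], [0, 0, 0]]
  ]
}}

```text
time_s: 8.57
ee_pos: [0.5672, -0.047, 0.2818]
tool_rot: [150.1, -0.1, 87.7]
wrist_force: [-0.9, 0.2, -3.5]
gripper_width: 0.278
```

```bash
cat > chk.py <<'E'
from h import *
np.set_printoptions(precision=4,suppress=True)
O,nz,vy,T=neck([.5966,-.0495,.2283],-2.4)
P,r,s=tool(); print(s['time_s'],s['gripper_width'],'F tool',r.inv().apply(s['wrist_force']),'M',r.inv().apply(s['moment']))
print('TCP in neck frame (T axes)',T.inv().apply(P-O)*1000)
go(O+.0297*nz+T.apply([0,.002,0]),T)
E
python3 chk.py
```

```text
8.5667 0.27809950071356365 F tool [ 0.1483 -2.5178  2.5478] M [ 0.6095 -0.0219  0.01  ]
TCP in neck frame (T axes) [  1.2554   1.2112 -61.0782]
shift [-1.3  0.9 31.4] turn [-0.12 -0.08  0.04] | 31.0 0.1
```

{"method": "apply_moves", "body": {
  "rows": [
    [0, [0, 0, 6], [0, 0, 0]],
    [0, [0, 0, 12], [0, 0, 0]],
    [0, [0, 0, 18], [0, 0, 0]],
    [0, [0, 0, 23], [0, 0, 0]],
    [0, [0, 0, 27], [0, 0, 0]],
    [0, [0, 0, 29], [0, 0, 0]],
    [0, [0, 0, 29], [0, 0, 0]]
  ]
}}

```text
time_s: 9.15
ee_pos: [0.5817, -0.0475, 0.2565]
tool_rot: [150.1, -0.1, 87.7]
wrist_force: [-0.7, 0.1, -3.8]
gripper_width: 0.279
```

```bash
python3 chk.py
```

```text
9.15 0.2793913464463398 F tool [ 0.0949 -2.5032  2.8935] M [ 0.6106 -0.0193 -0.0368]
TCP in neck frame (T axes) [  1.3538   1.1059 -31.9267]
shift [-1.4  0.9  2.2] turn [-0.13 -0.09  0.03] | 3.0 0.2
```

Sliding freely. Now press gently until contact.

{"method": "apply_moves", "body": {
  "rows": [
    [0, [0, 0, 1], [0, 0, 0]],
    [0, [0, 0, 2], [0, 0, 0]],
    [0, [0, 0, 3], [0, 0, 0]],
    [0, [0, 0, 3], [0, 0, 0]]
  ]
}}

```text
time_s: 9.48
ee_pos: [0.5833, -0.0478, 0.255]
tool_rot: [150.1, -0.0, 87.7]
wrist_force: [-1.3, -1.1, -4.2]
gripper_width: 0.278
```

```bash
python3 chk.py
```

```text
9.4833 0.278390451073786 F tool [-1.1483 -3.2174  2.9859] M [ 0.7891 -0.0968 -0.0204]
TCP in neck frame (T axes) [  1.1044   1.7507 -29.8044]
shift [-1.1  0.2  0.1] turn [-0.05 -0.05  0.05] | 1.0 0.1
```

{"method": "apply_moves", "body": {
  "rows": [
    [0, [0, 0, 1], [0, 0, 0]],
    [0, [0, 0, 2], [0, 0, 0]],
    [0, [0, 0, 2.5], [0, 0, 0]],
    [0, [0, 0, 2.5], [0, 0, 0]],
    [0, [0, 0, 2.5], [0, 0, 0]]
  ]
}}

```text
time_s: 9.9
ee_pos: [0.5835, -0.0479, 0.2548]
tool_rot: [150.2, 0.1, 87.8]
wrist_force: [-22.6, -0.0, 12.3]
gripper_width: 0.282
```

```bash
python3 chk.py
```

```text
9.9 0.2816923809904306 F tool [ -0.9462 -13.4765 -21.9051] M [2.9826 0.0243 0.0725]
TCP in neck frame (T axes) [  1.0553   1.8775 -29.5445]
shift [-1.1  0.1 -0.2] turn [-0.15 -0.02  0.16] | 1.0 0.2
```

The coupler is home: contact at 22 N, and the TCP is 29.5 mm from the origin against an expected 29.7. Now I'll ease off, release and retreat along the neck axis.

{"method": "apply_moves", "body": {
  "rows": [
    [0, [0, 0, -1], [0, 0, 0]],
    [0, [0, 0, -2], [0, 0, 0]],
    [0, [0, 0, -2], [0, 0, 0]],
    [1, [0, 0, -2], [0, 0, 0]],
    [1, [0, 0, -2], [0, 0, 0]],
    [1, [0, 0, -2], [0, 0, 0]],
    [1, [0, 0, -2], [0, 0, 0]],
    [1, [0, 0, -2], [0, 0, 0]],
    [1, [0, 0, -2], [0, 0, 0]],
    [1, [0, 0, -2], [0, 0, 0]],
    [1, [0, 0, -20], [0, 0, 0]],
    [1, [0, 0, -50], [0, 0, 0]],
    [1, [0, 0, -85], [0, 0, 0]],
    [1, [0, 0, -100], [0, 0, 0]],
    [1, [0, 0, -100], [0, 0, 0]]
  ]
}}

```text
time_s: 11.15
ee_pos: [0.5355, -0.0465, 0.3448]
tool_rot: [149.6, 0.2, 87.6]
wrist_force: [0.9, -1.0, -0.4]
gripper_width: 1.0
```

```bash
python3 chk.py
cat > prof.py <<'E'
from h import *
np.set_printoptions(precision=4,suppress=True)
P,r,s=tool(); O,nz,vy,T=neck([.5966,-.0495,.2283],-2.4)
for n in('scene','side'):
    p,d,i=snap(n); C=cloud(d,i).reshape(-1,3); t=r.inv().apply(C-P)*1000
    for lo in range(-140,20,6):
        k=(t[:,2]>=lo)&(t[:,2]<lo+6)&(abs(t[:,0])<75)&(abs(t[:,1])<75)
        if k.sum()>3: print(n,lo,k.sum(),'x',np.round([t[k,0].min(),t[k,0].max()]),'y',np.round([t[k,1].min(),t[k,1].max()]))
    cv2.imwrite('pics/p_%s.png'%n,p[:,:,::-1])
E
python3 prof.py
```

```text
11.15 1.000474509828243 F tool [-0.9533  0.5968  0.8303] M [ 0.1833 -0.0125  0.0019]
TCP in neck frame (T axes) [   0.4593    5.3113 -131.4874]
shift [ -0.2  -4.1 101.8] turn [0.42 0.11 0.12] | 102.0 0.4
scene -140 79 x [-14.  13.] y [-11.  72.]
scene -134 66 x [-20.  19.] y [-25.  74.]
scene -128 70 x [-20.  17.] y [-55.  74.]
scene -122 63 x [-20.  12.] y [-61.  74.]
scene -116 57 x [-19.  11.] y [-65.  74.]
scene -110 46 x [-17.  12.] y [-71.  74.]
scene -104 46 x [-17.  11.] y [-63.  75.]
scene -98 41 x [-17.  12.] y [-66.  75.]
scene -92 49 x [-14.  11.] y [-67.  75.]
scene -86 33 x [-14.  12.] y [-67.  75.]
scene -80 13 x [-13.   6.] y [-52.  64.]
scene -74 35 x [-12.  11.] y [-49.  60.]
scene -68 35 x [-11.  11.] y [-49.  59.]
scene -62 40 x [-12.  10.] y [-44.  60.]
scene -56 40 x [-11.  12.] y [-45.  59.]
scene -50 39 x [-11.  11.] y [-49.  60.]
scene -44 33 x [-11.  10.] y [-45.  58.]
scene -38 17 x [-9.  9.] y [-45.  52.]
side -140 74 x [-12.  17.] y [-69.  66.]
side -134 103 x [-8. 21.] y [-70.  67.]
side -128 104 x [-7. 23.] y [-70.  67.]
side -122 101 x [-8. 24.] y [-71.  69.]
side -116 61 x [-13.  22.] y [-72.  69.]
side -110 66 x [-9. 22.] y [-73.  70.]
side -104 87 x [-18.  21.] y [-73.  71.]
side -98 84 x [-14.  22.] y [-74.  71.]
side -92 67 x [-11.  20.] y [-74.  73.]
side -86 79 x [-10.  16.] y [-75.  72.]
side -80 33 x [-11.  17.] y [-69.  63.]
side -74 14 x [-7. 15.] y [-58.  51.]
side -68 26 x [-6. 17.] y [-57.  53.]
side -62 23 x [-9. 16.] y [-57.  58.]
side -56 28 x [-7. 15.] y [-57.  57.]
side -50 24 x [-7. 14.] y [-57.  52.]
side -44 26 x [-8. 15.] y [-56.  56.]
side -38 12 x [-3. 15.] y [-50.  44.]
```

Run:
```python
from h import *
np.set_printoptions(precision=4,suppress=True)
P,r,s=tool(); O,nz,vy,T=neck([.5966,-.0495,.2283],-2.4)
for n in('scene','side','wrist'):
    p,d,i=snap(n); C=cloud(d,i); t=r.inv().apply((C-P).reshape(-1,3))*1000
    k=(abs(t[:,1])<25)&(abs(t[:,0])<45)&(t[:,2]>-170)&(t[:,2]<-40); print(n,k.sum(),np.percentile(t[k,2],[90,99,100]) if k.sum() else '')
    if n!='wrist':
        hsv=cv2.cvtColor(p,cv2.COLOR_RGB2HSV).reshape(-1,3); c=C.reshape(-1,3)
        q=(c-O)@np.stack([np.cross(vy,nz),vy,nz],1)*1000
        # cam arms: brass, |x|<10
        b=(hsv[:,0]>10)&(hsv[:,0]<32)&(hsv[:,1]>100)&(abs(q[:,0])<16)&(abs(q[:,1])>35)&(abs(q[:,1])<110)&(q[:,2]>0)&(q[:,2]<110)
        for sg in(1,-1):
            w=q[b&(q[:,1]*sg>0)]
            if len(w)>5:
                ang=np.arctan2((w[:,1]*sg-29),-(w[:,2]-30)); print(' arm',sg,len(w),'angle',np.median(ang),'x',np.median(w[:,0]),'ymax',w[np.argmax(w[:,1]*sg)])
        # coupler top
        k=(np.hypot(q[:,0],q[:,1])<18)&(q[:,2]>58)&(q[:,2]<75); print(' head',k.sum(),np.median(q[k],0) if k.sum() else '')
        k=(np.hypot(q[:,0],q[:,1])<40)&(q[:,2]>-6)&(q[:,2]<60); w=q[k&(hsv[:,1]<60)];
        for lo in range(-6,60,6):
            v=w[(w[:,2]>=lo)&(w[:,2]<lo+6)]; 
            if len(v): print('  body',lo,len(v),v.min(0)[:2],v.max(0)[:2])
    u=proj([O+.042*nz],i)[0].astype(int)
    if n=='scene': a=cv2.resize(p[u[1]-55:u[1]+45,u[0]-50:u[0]+50],(400,400),interpolation=2)
    if n=='side': a=np.hstack([a,cv2.resize(p[u[1]-55:u[1]+45,u[0]-50:u[0]+50],(400,400),interpolation=2)])
cv2.imwrite('pics/r0.png',a[:,:,::-1])
```

```text
scene 152 [-117.5503 -102.061  -101.113 ]
 arm 1 69 angle 1.8823983727227664 x 4.1527132607557995 ymax [-5.0695 82.0737 47.3057]
 arm -1 54 angle 2.081849954358505 x 6.78413054656913 ymax [  3.5534 -77.083   48.6976]
 head 70 [ 6.0189  0.9061 64.4991]
  body -6 2 [25.8157 -2.2719] [25.9804  0.2817]
  body 0 48 [  4.0358 -24.6867] [30.1037 26.2443]
  body 6 53 [ -0.7601 -24.6834] [35.0999 27.2152]
  body 12 37 [  7.2905 -21.6677] [28.1818 25.8184]
  body 18 57 [  7.2569 -35.8541] [28.4689 35.8124]
  body 24 58 [  4.2442 -34.3343] [28.4416 37.8389]
  body 30 72 [ -9.2065 -33.9392] [29.4628 38.0365]
  body 36 60 [ -7.8873 -32.9995] [28.1597 35.5966]
  body 42 66 [-14.1681 -22.0931] [29.1512 25.8994]
  body 48 64 [ -7.8161 -19.8949] [24.9829 24.5463]
  body 54 26 [ -9.5503 -10.8802] [17.5266 13.8722]
side 305 [-101.68    -93.4564  -90.4626]
 arm 1 58 angle 1.8305256085466177 x -1.1078026335126154 ymax [-5.5052 84.8533 41.9098]
 arm -1 58 angle 2.084138363532177 x 1.231586020019616 ymax [ 11.8326 -80.0202  51.7276]
 head 58 [-0.5787  4.1644 63.6905]
  body -6 6 [-24.1427  12.719 ] [ 1.6411 31.829 ]
  body 0 25 [-26.9902  -2.2446] [ 3.3025 33.0024]
  body 6 19 [-26.0613  -0.8212] [ 4.4508 32.0669]
  body 12 12 [-23.6876   1.8328] [-6.7255 39.0929]
  body 18 17 [-24.3269   2.0919] [21.4959 30.5929]
  body 24 16 [-24.0465  -0.8828] [16.985  37.3797]
  body 30 25 [-23.3075 -33.0698] [21.6113 36.5367]
  body 36 25 [-23.9236 -25.7483] [18.6551 35.2233]
  body 42 69 [-23.3649 -15.4867] [25.808  30.3767]
  body 48 38 [-16.6149 -12.2164] [21.6327 28.9483]
  body 54 17 [-13.1038  -5.9122] [12.7606 18.6511]
wrist 8757 [-97.3399 -94.7487 -92.7106]
```

View pics/r0.png

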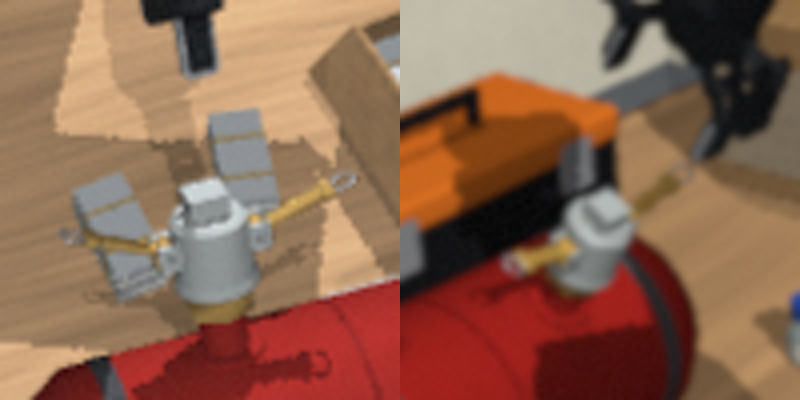

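The coupler sits home with the arms open at about 1.88 and 2.08 rad. Both the open fingertips (-38 mm) and the palm (-93 to -101 mm) sit about 26 mm behind the stated TCP, so the whole tool is offset. Next I'll turn the jaws 90° above the coupler.

{"method": "apply_moves", "body": {
  "rows": [
    [1, [0, -1, 0], [0, 0, 6.5]],
    [1, [0, -2, 0], [0, 0, 13]],
    [1, [0, -3, 0], [0, 0, 19.5]],
    [1, [0, -4, 0], [0, 0, 26]],
    [1, [0, -4, 0], [0, 0, 32.5]],
    [1, [0, -4, 0], [0, 0, 39]],
    [1, [0, -4, 0], [0, 0, 45.5]],
    [1, [0, -4, 0], [0, 0, 52]],
    [1, [0, -4, 0], [0, 0, 58.5]],
    [1, [0, -4, 0], [0, 0, 65]],
    [1, [0, -4, 0], [0, 0, 71.5]],
    [1, [0, -4, 0], [0, 0, 78]],
    [1, [0, -4, 0], [0, 0, 84.5]],
    [1, [0, -4, 0], [0, 0, 90]],
    [1, [0, -4, 0], [0, 0, 90]],
    [1, [0, -4, 0], [0, 0, 90]]
  ]
}}

```text
time_s: 12.73
ee_pos: [0.531, -0.0455, 0.3357]
tool_rot: [-180.0, -29.8, -2.2]
wrist_force: [-0.5, -0.5, 0.0]
gripper_width: 1.001
```

```bash
cat > c2.py <<'E'
from h import *
np.set_printoptions(precision=4,suppress=True)
O,nz,vy,T=neck([.5966,-.0495,.2283],-2.4); T2=T*R.from_euler('z',90,degrees=True)
P,r,s=tool(); print(s['time_s'],s['gripper_width'],'F',r.inv().apply(s['wrist_force']),'M',r.inv().apply(s['moment']),'q6',s['q'][3:])
print('TCP T',T.inv().apply(P-O)*1000)
go(O+T.apply([.001,.001,.023]),T2)
def arms():
  for n in('scene','side'):
    p,d,i=snap(n); c=cloud(d,i).reshape(-1,3)
    hsv=cv2.cvtColor(p,cv2.COLOR_RGB2HSV).reshape(-1,3)
    q=(c-O)@np.stack([np.cross(vy,nz),vy,nz],1)*1000
    b=(hsv[:,0]>10)&(hsv[:,0]<32)&(hsv[:,1]>100)&(abs(q[:,0])<16)&(abs(q[:,1])>29)&(abs(q[:,1])<110)&(q[:,2]>-45)&(q[:,2]<110)
    for sg in(1,-1):
        w=q[b&(q[:,1]*sg>0)]; w=w[np.hypot(abs(w[:,1])-29,w[:,2]-30)>15]
        if len(w)>3: print(n,'arm',sg,len(w),'angle',np.median(np.arctan2(w[:,1]*sg-29,30-w[:,2])),'y max',abs(w[:,1]).max(),'z',w[:,2].min(),w[:,2].max())
    k=(np.hypot(q[:,0],q[:,1])<18)&(q[:,2]>58)&(q[:,2]<75); print(n,'head',k.sum(),np.median(q[k],0) if k.sum() else '')
E
python3 c2.py
python3 - <<'E'
from h import *
np.set_printoptions(precision=1,suppress=True)
# finger centre in y(tool) and coupler shoulders seen by wrist camera
P,r,s=tool(); p,d,i=snap('wrist','v0.png'); t=r.inv().apply((cloud(d,i)-P).reshape(-1,3))*1000
for lo in range(-70,-32,6):
    k=(t[:,2]>=lo)&(t[:,2]<lo+6)&(abs(t[:,0])<30)&(abs(t[:,1])<90); y=t[k,1]; 
    if len(y): print(lo,y[y<0].max() if (y<0).any() else '',y[y>0].min() if (y>0).any() else '',y.min(),y.max())
k=(abs(t[:,0])<14)&(abs(t[:,1])<40)&(t[:,2]>55)&(t[:,2]<75); print('head',np.percentile(t[k],[2,50,98],axis=0))
E
```

```text
12.7333 1.0007525815022473 F [-0.4253  0.5063 -0.269 ] M [-0.0348 -0.2328  0.012 ] q6 [12.2506 65.4295 64.775 ]
TCP T [   1.2663   -3.2229 -125.8858]
shift [  4.7   0.6 148.9] turn [-0.11  0.2   0.18] | 149.0 0.3
-70 -40.91891345740345 43.00361562897981 -55.55815603991 57.013576492585074
-64 -41.01479212600324 43.1729925264212 -55.69939906935427 57.4823133253617
-58 -41.132635070160894 43.18195400293286 -55.7039794323763 57.93565518679668
-52 -41.162520478506465 42.97736951997927 -55.228166911917825 57.63193715944833
-46 -41.08629183274182 43.1624496001791 -54.328160574912246 56.12306200921531
-40 -41.22506129924386 43.109776440845046 -48.106881837175 50.261896984687
head [[-10.  -17.8  58.1]
 [  2.4   0.   59.4]
 [ 13.5  17.7  74.9]]
```

{"method": "apply_moves", "body": {
  "rows": [
    [1, [3.5, -0.5, 30], [0, 0, 0]],
    [1, [3.5, -0.5, 60], [0, 0, 0]],
    [1, [3.5, -0.5, 85], [0, 0, 0]],
    [1, [3.5, -0.5, 100], [0, 0, 0]],
    [1, [3.5, -0.5, 107], [0, 0, 0]],
    [1, [3.5, -0.5, 112], [0, 0, 0]],
    [1, [3.5, -0.5, 117], [0, 0, 0]],
    [1, [3.5, -0.5, 121], [0, 0, 0]],
    [1, [3.5, -0.5, 125], [0, 0, 0]],
    [1, [3.5, -0.5, 125], [0, 0, 0]]
  ]
}}

```text
time_s: 13.62
ee_pos: [0.5974, -0.0486, 0.2323]
tool_rot: [179.9, -30.1, -2.3]
wrist_force: [-1.8, -0.5, 2.9]
gripper_width: 1.001
```

```bash
echo 'arms()' >> c2.py; python3 c2.py
```

```text
13.6167 1.000782595126916 F [-0.0805  0.6071 -3.4314] M [-0.2604 -0.2586 -0.0234] q6 [12.4091 49.4624 65.1026]
TCP T [ 0.9749  2.6517 -3.0846]
shift [-1.7 -0.  26.1] turn [ 0.04 -0.09  0.1 ] | 26.0 0.1
scene arm 1 60 angle 1.8792882243647713 y max 83.2076145449099 z 31.79547080546402 47.94813216036564
scene arm -1 47 angle 1.9180180482920626 y max 79.28204543857447 z 35.5846288678312 47.51902726359213
scene head 74 [ 6.1165 -0.2415 64.593 ]
side arm 1 40 angle 1.8583301659330242 y max 89.03622308942062 z 33.82265729686849 49.346054276880366
side arm -1 52 angle 2.384705577740754 y max 87.1010870508297 z 32.1461407491059 109.25743795309491
side head 41 [-4.4954  2.9339 62.8233]
```

{"method": "apply_moves", "body": {
  "rows": [
    [1, [-1, 0, 4], [0, 0, 0]],
    [1, [-1, 0, 8], [0, 0, 0]],
    [1, [-1, 0, 12], [0, 0, 0]],
    [1, [-1, 0, 14], [0, 0, 0]],
    [1, [-1, 0, 14], [0, 0, 0]]
  ]
}}

```text
time_s: 14.13
ee_pos: [0.604, -0.0483, 0.2216]
tool_rot: [179.9, -30.2, -2.3]
wrist_force: [-9.2, 0.3, 11.4]
gripper_width: 1.005
```

```bash
python3 c2.py
```

```text
14.1333 1.0050464974769298 F [ -2.2151   0.0916 -14.5326] M [ 0.1256 -0.5185 -0.0526] q6 [12.6341 47.831  64.9493]
TCP T [1.5015 3.0402 9.48  ]
shift [-2.1  0.5 13.5] turn [-0.01 -0.21  0.12] | 14.0 0.2
scene arm 1 45 angle 1.16693932756227 y max 80.0318752871171 z 5.0148793833392045 27.315473388645202
scene arm -1 46 angle 1.1898640259501556 y max 77.62481919600182 z 8.005696948911808 23.28911381746617
scene head 72 [ 6.504   0.2723 64.5848]
side arm 1 60 angle 1.1556508102742917 y max 83.84301137975491 z 3.4478775286213716 38.399193352843795
side arm -1 36 angle 2.468131976775423 y max 86.07645543285653 z 0.6188382798956852 107.14868357372094
side head 33 [-6.0511  4.4242 63.2542]
```

Both arms are going down together, at about 1.17 and 1.19 rad. Continuing.

{"method": "apply_moves", "body": {
  "rows": [
    [1, [-1.5, 0, 3], [0, 0, 0]],
    [1, [-1.5, 0, 6], [0, 0, 0]],
    [1, [-1.5, 0, 9], [0, 0, 0]],
    [1, [-1.5, 0, 11], [0, 0, 0]],
    [1, [-1.5, 0, 12], [0, 0, 0]],
    [1, [-1.5, 0, 12], [0, 0, 0]]
  ]
}}

```text
time_s: 14.73
ee_pos: [0.6098, -0.0488, 0.2116]
tool_rot: [179.9, -30.4, -2.3]
wrist_force: [-5.5, 0.8, 12.5]
gripper_width: 1.001
```

```bash
python3 c2.py
```

```text
14.7333 1.0008730088754747 F [  1.5023  -0.5763 -13.5865] M [0.1773 0.0861 0.0332] q6 [12.8573 46.2275 64.7699]
TCP T [ 1.2844  3.1011 21.0287]
shift [-2.1  0.3  2. ] turn [ 0.03 -0.39  0.1 ] | 3.0 0.4
scene arm 1 36 angle 0.6177206973854816 y max 61.33580786181418 z -14.32555224109917 108.9730445978728
scene arm -1 48 angle 0.6461199023538035 y max 62.75735857818503 z -14.965911515113396 18.09689425077336
scene head 63 [ 9.1508  0.8377 64.4667]
side arm 1 50 angle 0.6837304320914555 y max 65.76202008527679 z -18.352071213422427 24.21628009771668
side arm -1 32 angle 2.397891324972349 y max 71.73581173211859 z -12.795007780206403 109.16404610322577
side head 25 [-8.2354  4.0459 63.8369]
```

Both are near 0.63 rad. Now I'll squeeze them flat with the jaws.

{"method": "apply_moves", "body": {
  "rows": [
    [0.9, [-1, 0, 0], [0, 0, 0]],
    [0.85, [-1, 0, 0], [0, 0, 0]],
    [0.8, [-1, 0, 0], [0, 0, 0]],
    [0.75, [-1, 0, 0], [0, 0, 0]],
    [0.7, [-1, 0, 0], [0, 0, 0]],
    [0.65, [-1, 0, 0], [0, 0, 0]],
    [0.6, [-1, 0, 0], [0, 0, 0]],
    [0.6, [-1, 0, 0], [0, 0, 0]],
    [0.6, [-1, 0, 0], [0, 0, 0]],
    [0.6, [-1, 0, 0], [0, 0, 0]]
  ],
  "squeeze": 80
}}

```text
time_s: 15.67
ee_pos: [0.6088, -0.0479, 0.212]
tool_rot: [180.0, -30.4, -2.3]
wrist_force: [-12.8, 4.1, 19.9]
gripper_width: 0.707
```

```bash
python3 c2.py
```

```text
15.6667 0.7070335486386323 F [ -1.0776  -3.5964 -23.7293] M [ 0.7517 -0.4049  0.0291] q6 [12.9414 46.3313 64.7085]
TCP T [ 2.065   2.3341 20.2086]
shift [-1.4  1.1  2.8] turn [-0.05 -0.39  0.11] | 3.0 0.4
scene arm 1 25 angle 0.05950104557996667 y max 32.74386131591579 z -26.2722949670924 14.361017257693447
scene arm -1 9 angle 0.009491796341729176 y max 30.08967739911895 z -23.552774404964598 0.005743641465604378
scene head 66 [ 9.0662  0.0632 64.5497]
side arm 1 31 angle 0.13475855051780636 y max 49.35480060481992 z -26.094952579081006 16.88600556597619
side arm -1 20 angle 2.6277047903697506 y max 62.06530509505023 z 48.571063694940634 103.86389131408198
side head 21 [-8.4322  0.4426 62.924 ]
```

Both arms are flat, at about 0.06 and 0.01 rad. Hold briefly, release and withdraw.

{"method": "apply_moves", "body": {
  "rows": [
    [0.6, [0, 0, 0], [0, 0, 0]],
    [0.6, [0, 0, 0], [0, 0, 0]],
    [0.6, [0, 0, 0], [0, 0, 0]],
    [1, [0, 0, 0], [0, 0, 0]],
    [1, [0, 0, 0], [0, 0, 0]],
    [1, [0, 0, 0], [0, 0, 0]],
    [1, [0, 0, 0], [0, 0, 0]],
    [1, [0, 0, 0], [0, 0, 0]],
    [1, [0, 0, 0], [0, 0, 0]],
    [1, [0, 0, -10], [0, 0, 0]],
    [1, [0, 0, -35], [0, 0, 0]],
    [1, [0, 0, -70], [0, 0, 0]],
    [1, [0, 0, -110], [0, 0, 0]],
    [1, [0, 0, -150], [0, 0, 0]],
    [1, [0, 0, -170], [0, 0, 0]],
    [1, [0, 0, -170], [0, 0, 0]]
  ]
}}

```text
time_s: 17.1
ee_pos: [0.5222, -0.0455, 0.3615]
tool_rot: [179.7, -30.6, -2.2]
wrist_force: [0.4, -0.4, 0.9]
gripper_width: 1.001
```

```bash
python3 c2.py
python3 - <<'E'
from h import *
O,nz,vy,T=neck([.5966,-.0495,.2283],-2.4); a=[]
for n in('scene','side','wrist'):
    p,d,i=snap(n); u=proj([O+.042*nz],i)[0].astype(int); h=80 if n=='wrist' else 40
    u=np.clip(u,h,[511-h,383-h]); a.append(cv2.resize(p[u[1]-h:u[1]+h,u[0]-h:u[0]+h],(266,266),interpolation=2))
cv2.imwrite('pics/e0.png',np.hstack(a)[:,:,::-1])
E
```

```text
17.1 1.0010057249857163 F [ 0.81    0.3693 -0.6089] M [ 0.0335 -0.195  -0.0225] q6 [12.3033 68.0507 64.9171]
TCP T [   0.8686    2.101  -152.6405]
shift [ -2.8  -0.7 175.6] turn [ 0.19 -0.57  0.15] | 176.0 0.6
scene arm 1 27 angle 0.05737604541938834 y max 34.09628480706395 z -30.151998451895434 13.756795384442317
scene arm -1 11 angle 0.012247801673932872 y max 29.932956557379875 z -21.931596745976638 12.025827710397316
scene head 72 [ 6.4752  0.482  64.7702]
side arm 1 43 angle 0.16067361349687273 y max 39.01945358272439 z -25.142988995591555 16.74075431392859
side head 65 [ 0.1223  4.6857 63.8809]
```

View pics/e0.png

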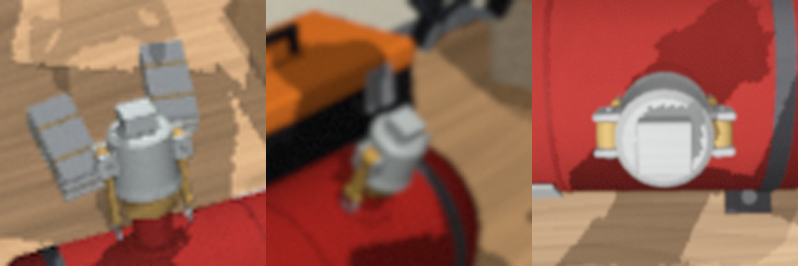

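The three crops show the coupler square on the neck with both arms flat along its sides and the gripper clear. The side camera's 0.16 rad for the +y arm carries that camera's ~4 mm y bias. Handing in.

```bash
python3 -c "
from h import *
print(manip.hand_in())"
```

```text
the job is handed in; nothing more can be done
None
```

The coupler is on the neck with both cam arms closed and let go, and I handed the job in at about 17 s. The hand-in gave no verdict.

**What I did**
- **Grasp:** The first grasp closed empty, just above the head. The visible fingertips and palm lie about 26 mm behind the reported TCP, so I worked from measured offsets after that.
- **Seating:** I set the coupler on the neck until firm contact at about 22 N. The TCP stopped at 29.5 mm along the neck, against 29.7 mm expected. The arms stood open at about 1.88 and 2.08 rad.
- **Closing:** I turned the jaws 90° and pushed both arms down together, at about 1.17 / 1.19 rad and then 0.62 / 0.65 rad. Then I squeezed them flat, opened the gripper and withdrew about 170 mm.

**Last checks**
- **Seat:** In the scene camera the head top is at about 65 mm along the neck (66 mm when fully home).
- **Arms:** The scene camera gives about 0.06 rad for the left (+y) arm and 0.01 rad for the right.
- **Disagreement:** The side camera read 0.16 rad for the left arm, just over the 0.15 rad limit. It also places the head 4–5 mm towards +y, which would add about 0.1 rad to that reading, so I trust the scene camera. The side camera gave no usable reading for the right arm at the end.
- **Other objects:** The wrench, gasket, bundles, bottle, paste and tape were not touched as far as I could see. I did not measure their positions again at the end.

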